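# Tap the jammed grinding balls out of the flask

### The job

Two steel grinding balls have jammed side by side in the neck of one of the two tilted clear flasks. Tap the side of that flask so that both balls come loose and roll out into the steel pan below its mouth; do not touch the balls, and do not touch the empty flask or its stand.

Things in the scene. Friction and masses are not known exactly. Their poses are not given: they have to be found in the camera images.
- stand: Fixed stand of the jammed flask. Origin on the table under the flask's middle, z up, x level, the way the mouth points. Flask: clear, flat, 150 long, 90 wide, 30 thick, sloping 35 degrees down to +x; top of its back end 168 high at x -44, mouth 57 to 82 high at x 61 to 79. Its flat narrow sides face +y and -y at y 45 and -45; tap one at x -40, where it spans 128 to 164 high (mm).
- spare_stand: Identical stand, flask and pan (same frame) without balls: not to be touched. Mount of both: the flask swings sideways on a sprung pin (under it at x 12 mm, square to its broad faces) and springs back by itself. About 4 N at the tapping place moves the side 14 mm; stop at about 30 mm. A tap that carries the side 10 to 20 mm and draws back frees the balls; tap again if they stay up.
- ball_a_center (a point): Centre of a dark steel grinding ball, 20 mm across, 33 g, one of two wedged side by side where the flask's shoulders meet its neck (31 mm wide inside), about 91 mm above the table. Once in the pan it rests 13 mm above the table.
- ball_b_center (a point): Centre of the other ball, the same. The catch pan for both is an open steel tray fixed to the stand under the mouth: 125 by 110 mm outside, walls 36 mm high and 3 mm thick, middle at x 112 mm, y 0 in the frame of the stand.

How it is judged:
By the outcome, as a careful person would: the job done as asked, in the order asked, and still so for the second after the job is handed in, with the robot touching nothing.
It also fails if it takes over 32 s, if anything falls off the work surface, if the arm or the gripper's body presses on something with over 40 N, if the wrist force passes 120 N, or if a joint passes its speed limit or range.

### The arm

A 6-joint arm with a two-finger parallel gripper is mounted at the origin on the work surface. World frame = base frame: x ahead of the robot, y to its left, z up, the work surface at z = 0. Lengths are in m, angles in rad, forces in N, time in s.
With the tool pointing down it reaches from about 0.325 to 0.75 m from the base axis. Payload 7.6 kg.
Tool frame: the origin (TCP) lies on the centre line of the jaws, within the pads' length; the fingertips stand 17 mm ahead of it and the grasp point (between the pads) lies 2 mm behind it; y points along the fingers, z is the direction in which the jaws open and shut, and the axes are right-handed (so a half turn about y gives the same grasp; the last joint's range is limited). The gripper opens to 85 mm and grips with 20 to 120 N. Pads are 22 mm wide; open, the fingers measure 114 mm over their backs; the gripper's body (76 mm by 85 mm) begins 54 mm behind the grasp point. The pads swing forward as they close: fully open they stand 13 mm farther back than shut.
Start: joints at [-1.327, 0.052, 1.401, -0, 1.689, -0.07], TCP at [0.162, -0.499, 0.248] pointing down, gripper open.
Joint ranges: [-2.9, 2.9], [-0.91, 2.17], [0.12, 2.37], [-1.06, 4.2], [0.26, 2.73], [-2.93, 2.93]. Speed limits (rad/s): [2.57, 2.57, 3.01, 3.14, 3.14, 3.14].

### API

Orientations are given as a unit quaternion [w, x, y, z].
In Python, from plant import state, vision, sign_off gives the robot as it stands. The module is installed in compiled form; this text tells all that it offers.
- The arm moves only by the shell command python3 -m inch 'ROWS' [OPENING] [FORCE]. ROWS is JSON, a list that holds one entry, the list of rows, each a list of 4 numbers: the shift along the tool's x, y, z in units of 30 mm (1.0 is 30 mm), then the turn about the tool's y in units of 6 degrees (1.0 is 6 degrees). In form: [[[tx, ty, tz, twist], ...]]. A call has 1 to 12 rows; each row is the pose to reach, as a shift and turn from the pose commanded when the call began, along the tool's axes at that moment; what a row does not reach only later rows make up. A row lasts 1/12 s, in which the tool goes at most 41.7 mm and 7.16 degrees, less where a joint would pass 70% of its speed; a pose out of reach is approached as far as the arm can. A call with a gripper value outside its range is refused whole. OPENING is the opening, from 0 (shut) to 1 (fully open), set as the call begins (- or left out, the last holds). The fingers move at their own pace and stop on an object; FORCE is the grip in N (left out, the last holds). Time passes only in rows, so rows that repeat a pose let the fingers close. It gives the time, the measured TCP pose, the force and the opening at its end, in the units of the state.
- state(): the state, without advancing time (a new reading comes with each control period).
- vision.snapshot(name): name is "scene" or "top" or "wrist"; returns the picture (480x640x3 uint8, red, green, blue); there is no depth.
- vision.calibration(name): a dict with "camera_matrix" (3x3 intrinsics, pixels), "R" (3x3) and "t" (3): a world point X has camera coordinates R X + t. Camera axes: x right, y down, z forward; pixel columns grow to the right and rows downward; lengths in m; the calibration is good to about 2 mm. The wrist camera is an equidistant fisheye: a pixel r from the principal point sees the ray r / f radians off the axis. A picture is of the moment at which its call begins: read the wrist's pose just before it. calibration takes no time and is no camera call; for the wrist camera it gives the pose at the moment of the call.
- sign_off(): hands the job in, once; it reports no verdict.
The state is a dict: "t": time; "joint_positions": joint angles; "joint_vel": joint speeds; "joint_efforts": joint torques, N m; "tcp_pos": TCP position; "orientation": TCP orientation; "wrist_force": force on the tool from outside, world axes, zero at the start; "wrist_torque": the same for the moment, N m; "width": finger opening in m.
Only numpy, scipy, OpenCV 4.12 (cv2) and the standard library are available. Lean on these libraries where they do the work, as an engineer would, in place of code of your own. Each camera call takes 0.05 s, during which the arm holds its last target. There are 200 camera calls.

## Working session

There is one attempt and no reset: what is moved stays moved. The work goes in short steps, Python scripts to look and compute and a shell command to move; the robot and the scene stay as the last step left them, time stands still between calls to the robot, and variables do not carry over. Pictures are saved under pics/ and viewed, about 8 in all and at most 12, crops included, and the job is handed in when it is done.

```bash
mkdir -p pics
python3 - <<'E'
from plant import state, vision
import cv2
s=state();print({k:s[k] for k in('t','tcp_pos','orientation','width','wrist_force')})
for n in('scene','top'):
    cv2.imwrite(f'pics/{n}0.png',vision.snapshot(n)[:,:,::-1]);print(n,vision.calibration(n))
E
```

```text
{'t': 0.0, 'tcp_pos': array([ 0.16201899, -0.49909864,  0.24747609]), 'orientation': array([ 0.11044416, -0.11053177,  0.69896447, -0.69787785]), 'width': 0.08547692090751503, 'wrist_force': array([-0.19023584, -0.15110495, -0.05606672])}
scene {'camera_matrix': array([[517.88688767,   0.        , 304.97821159],
       [  0.        , 517.88688767, 234.82507439],
       [  0.        ,   0.        ,   1.        ]]), 'R': array([[-0.35851206,  0.93337944,  0.01648998],
       [ 0.71226039,  0.28491317, -0.64149016],
       [-0.60345194, -0.2182368 , -0.76695401]]), 't': array([ 0.19472829, -0.33786179,  1.15468574])}
top {'camera_matrix': array([[537.08658727,   0.        , 320.91875916],
       [  0.        , 537.08658727, 241.05791617],
       [  0.        ,   0.        ,   1.        ]]), 'R': array([[ 0.01031411, -0.99993498, -0.00486313],
       [-0.99830083, -0.01001808, -0.0574028 ],
       [ 0.05735035,  0.00544692, -0.99833926]]), 't': array([0.00327057, 0.55908594, 0.89314919])}
```

View pics/scene0.png

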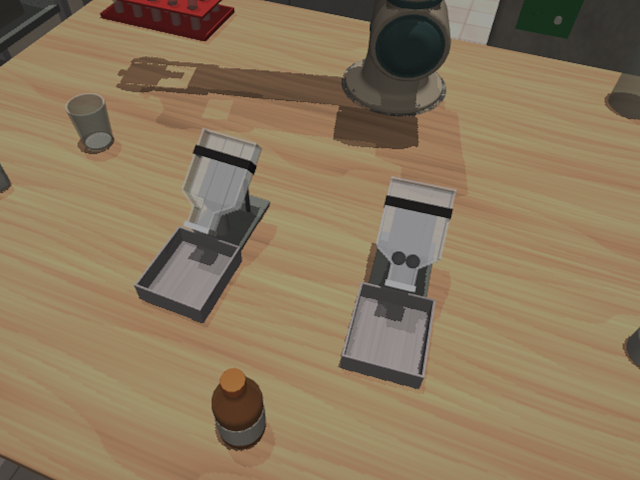

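View pics/top0.png

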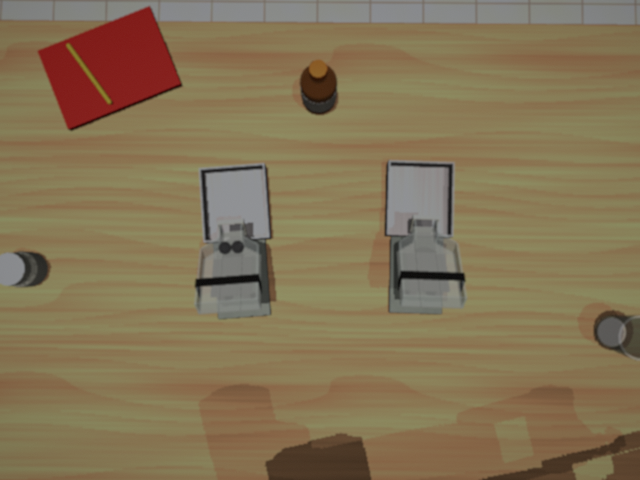

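The scene view shows the balls at (399,258) and (413,261). The top view shows them at (225,247) and (238,247), in the flask on the +y side, with the pan rim corners at about (201,168), (266,165), (270,239) and (204,242).

```bash
cat > h.py <<'E'
import numpy as np
from plant import vision
def ray(n,p,z):
    c=vision.calibration(n);K,R,t=c['camera_matrix'],c['R'],c['t']
    d=R.T@np.linalg.solve(K,[*p,1]);o=-R.T@t
    return o+d*(z-o[2])/d[2]
E
python3 - <<'E'
from h import *
from scipy.spatial.transform import Rotation as Ro
from plant import state
np.set_printoptions(precision=4,suppress=True)
for n,ps in(('top',[(225,247),(238,247)]),('scene',[(399,258),(413,261)])):
    print(n,'balls',[ray(n,p,.091) for p in ps])
for n,ps in(('top',[(201,168),(266,165),(270,239),(204,242)]),('scene',[(342,361),(421,377),(434,298),(364,286)])):
    C=np.array([ray(n,p,.036) for p in ps]);print(n,C[:,:2],C.mean(0),[np.linalg.norm(C[i]-C[i-1]) for i in range(4)])
    d=(C[0]+C[1]-C[2]-C[3]);a=np.arctan2(d[1],d[0]);e=np.array([np.cos(a),np.sin(a),0])
    print('yaw',np.degrees(a),'origin',C.mean(0)-.112*e)
# flask back end top corners z~.168
for n,ps in(('top',[(197,309),(270,312)]),('scene',[(390,179),(456,189)])):print(n,'back',[ray(n,p,.165) for p in ps])
q=state()['orientation'];print(Ro.from_quat(q,scalar_first=True).as_matrix())
E
```

```text
top balls [array([0.544 , 0.1575, 0.091 ]), array([0.5442, 0.1372, 0.091 ])]
scene balls [array([0.5457, 0.1404, 0.091 ]), array([0.5436, 0.1599, 0.091 ])]
top [[0.6781 0.2104]
 [0.6842 0.1019]
 [0.5604 0.0932]
 [0.5544 0.2026]] [0.6193 0.152  0.036 ] [np.float64(0.12399024502062661), np.float64(0.10872668427216724), np.float64(0.1240413487849121), np.float64(0.10951742356011142)]
yaw 3.8091120740721514 origin [0.5075 0.1446 0.036 ]
scene [[0.6962 0.1104]
 [0.68   0.2128]
 [0.5537 0.2032]
 [0.5711 0.1029]] [0.6252 0.1573 0.036 ] [np.float64(0.12534369140258328), np.float64(0.1036387164717117), np.float64(0.1266700647626511), np.float64(0.10183290708563232)]
yaw 3.90078125777082 origin [0.5135 0.1497 0.036 ]
top back [array([0.453 , 0.1814, 0.165 ]), array([0.4499, 0.0787, 0.165 ])]
scene back [array([0.4749, 0.0976, 0.165 ]), array([0.46  , 0.1869, 0.165 ])]
[[-0.9512 -0.0003  0.3087]
 [-0.3087  0.0013 -0.9512]
 [-0.0001 -1.     -0.0013]]
```

The pan measures 124 × 109 mm, as it should, and the balls agree across the two views. The stand is at about (0.508, 0.146) with a yaw of 3.8°. I'll tap the -y side from the gap between the flasks, with the fingers shut. I'll travel at the present height in two legs.

```bash
python3 -m inch '[[[-7.8,0,-7.1,2.4],[-7.8,0,-7.1,2.4],[-7.8,0,-7.1,2.4],[-7.8,0,-7.1,2.4],[-7.8,0,-7.1,2.4],[-7.8,0,-7.1,2.4],[-7.8,0,-7.1,2.4],[-7.8,0,-7.1,2.4],[-7.8,0,-7.1,2.4],[-7.8,0,-7.1,2.4]]]' 0 30
cat > go.py <<'E'
import sys,numpy as np
from plant import state
from scipy.spatial.transform import Rotation as Ro
s=state();R=Ro.from_quat(s['orientation'],scalar_first=True).as_matrix()
print(s['t'],s['tcp_pos'],R.round(3).tolist(),s['width'],s['wrist_force'].round(2))
print('units',(R.T@(np.array(list(map(float,sys.argv[1:4])))-s['tcp_pos'])/.03).round(2))
E
python3 go.py .474 .054 .248
```

```text
t: 0.93
tcp_pos: [0.3193, -0.2236, 0.2482]
orientation: [-0.023, 0.023, -0.707, 0.707]
wrist_force: [-0.2, 0.4, 0.6]
width: -0.0004
0.9333 [ 0.31928284 -0.22363345  0.24815079] [[-0.998, -0.0, 0.066], [-0.066, -0.0, -0.998], [0.0, -1.0, 0.0]] -0.0003521598726390691 [-0.24  0.42  0.65]
units [-5.75  0.   -8.9 ]
```

```bash
python3 -m inch '[[[-5.75,0,-8.9,0],[-5.75,0,-8.9,0],[-5.75,0,-8.9,0],[-5.75,0,-8.9,0],[-5.75,0,-8.9,0],[-5.75,0,-8.9,0],[-5.75,0,-8.9,0],[-5.75,0,-8.9,0],[-5.75,0,-8.9,0],[-5.75,0,-8.9,0]]]'
python3 -m inch '[[[0,1.1,0,0],[0,2.2,0,0],[0,3.3,0,0],[0,3.3,0,0],[0,3.3,0,0]]]'
python3 go.py .472 .084 .149
python3 - <<'E'
from plant import vision
import cv2
cv2.imwrite('pics/s1.png',cv2.resize(vision.snapshot('scene')[100:400,200:500,::-1],(600,600)))
E
```

```text
t: 1.77
tcp_pos: [0.4747, 0.0524, 0.2474]
orientation: [-0.022, 0.023, -0.707, 0.707]
wrist_force: [-0.4, -0.0, 0.2]
width: 0.0
t: 2.18
tcp_pos: [0.4735, 0.0511, 0.1486]
orientation: [-0.02, 0.022, -0.707, 0.707]
wrist_force: [-0.0, -0.3, 1.1]
width: 0.0002
2.1833 [0.47351859 0.05108111 0.14860221] [[-0.998, -0.003, 0.06], [-0.06, -0.001, -0.998], [0.003, -1.0, 0.0]] 0.00019638500163133893 [-0.01 -0.28  1.09]
units [-0.02 -0.01 -1.1 ]
```

View pics/s1.png

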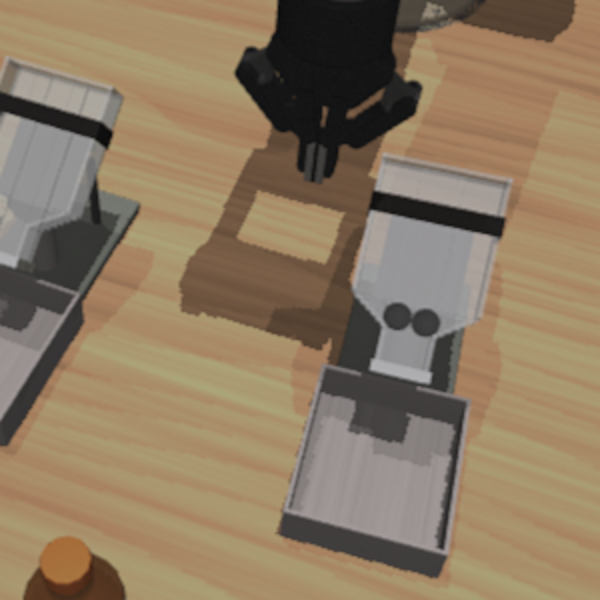

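The tool stands in the gap, clear of both flasks, with the balls still jammed at crop (397,316) and (426,322). I'll raise it 8 mm so the knuckles clear the flask top, then creep to contact.

```bash
python3 -m inch '[[[0,-0.27,-0.3,0],[0,-0.27,-0.6,0],[0,-0.27,-0.8,0],[0,-0.27,-0.8,0],[0,-0.27,-0.8,0]]]'
for i in 1; do python3 -m inch '[[[0,0,-0.15,0],[0,0,-0.3,0],[0,0,-0.3,0]]]'; python3 -m inch '[[[0,0,-0.15,0],[0,0,-0.2,0],[0,0,-0.2,0]]]'; done
```

```text
t: 2.65
tcp_pos: [0.473, 0.0773, 0.158]
orientation: [-0.023, 0.022, -0.707, 0.707]
wrist_force: [0.8, -0.2, -0.7]
width: 0.0002
t: 2.9
tcp_pos: [0.4722, 0.0863, 0.1572]
orientation: [0.022, -0.022, 0.707, -0.707]
wrist_force: [-0.5, 0.2, -0.1]
width: 0.0003
t: 3.15
tcp_pos: [0.4719, 0.0918, 0.1573]
orientation: [-0.022, 0.022, -0.707, 0.707]
wrist_force: [-0.4, -0.9, 0.6]
width: 0.0002
```

```bash
python3 -m inch '[[[0,0,-0.2,0],[0,0,-0.2,0],[0,0,-0.2,0]]]'; python3 -m inch '[[[0,0,-0.15,0],[0,0,-0.15,0],[0,0,-0.15,0]]]'
python3 - <<'E'
from plant import vision
import cv2
cv2.imwrite('pics/s2.png',cv2.resize(vision.snapshot('scene')[100:400,200:500,::-1],(600,600)))
E
```

```text
t: 3.4
tcp_pos: [0.4716, 0.0978, 0.1574]
orientation: [-0.022, 0.022, -0.707, 0.707]
wrist_force: [0.2, -1.3, 0.3]
width: 0.0
t: 3.65
tcp_pos: [0.4713, 0.1022, 0.1574]
orientation: [-0.022, 0.022, -0.707, 0.707]
wrist_force: [-1.3, -2.1, 0.5]
width: -0.0003
```

View pics/s2.png

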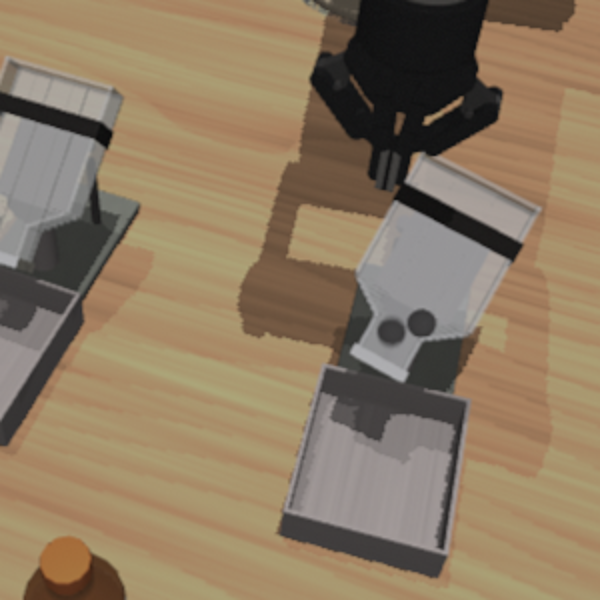

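The flask has swung about 13 mm and the balls are shifting, now at crop (391,331) and (421,323). I'll draw back quickly and let it spring.

```bash
python3 -m inch '[[[0,0,1.3,0],[0,0,1.6,0],[0,0,1.6,0],[0,0,1.6,0],[0,0,1.6,0],[0,0,1.6,0],[0,0,1.6,0],[0,0,1.6,0],[0,0,1.6,0]]]'
python3 - <<'E'
from plant import vision
import cv2
cv2.imwrite('pics/s3.png',cv2.resize(vision.snapshot('scene')[100:400,200:500,::-1],(600,600)))
E
```

```text
t: 4.45
tcp_pos: [0.4743, 0.0546, 0.1573]
orientation: [-0.022, 0.022, -0.707, 0.707]
wrist_force: [0.3, -0.6, -0.5]
width: -0.0002
```

View pics/s3.png

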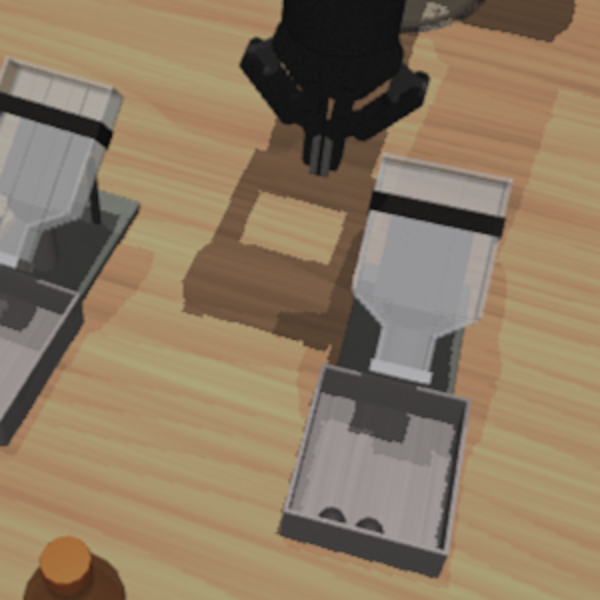

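Both balls are in the pan, at crop (332,515) and (369,525), and the flask has sprung back. I'll let them settle, check once from above, then sign off.

```bash
python3 -m inch '[[[0,0,0,0],[0,0,0,0],[0,0,0,0],[0,0,0,0],[0,0,0,0],[0,0,0,0],[0,0,0,0],[0,0,0,0],[0,0,0,0],[0,0,0,0],[0,0,0,0],[0,0,0,0]]]'
python3 - <<'E'
from plant import vision
import cv2
a=vision.snapshot('top')[140:340,150:350,::-1];b=vision.snapshot('scene')[250:400,320:470,::-1]
cv2.imwrite('pics/s4.png',cv2.hconcat([cv2.resize(a,(400,400)),cv2.resize(b,(400,400))]))
E
```

```text
t: 5.5
tcp_pos: [0.4743, 0.0542, 0.1574]
orientation: [-0.022, 0.022, -0.707, 0.707]
wrist_force: [-0.2, -0.0, -0.1]
width: -0.0004
```

View pics/s4.png

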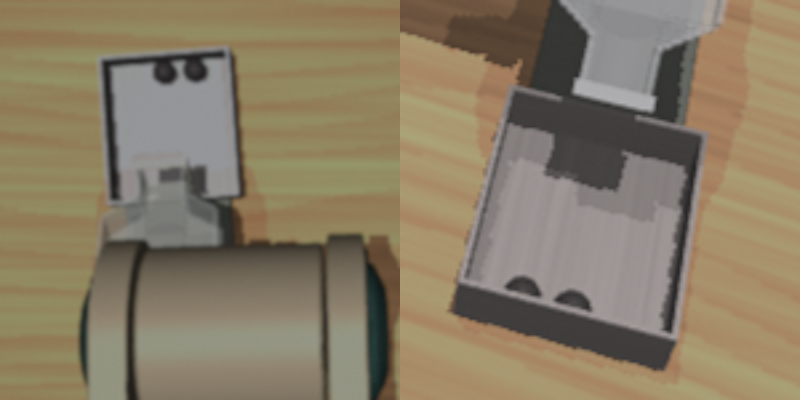

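Both views show the two balls at rest against the far pan wall (top crop: (165,71) and (196,70)), and the tool is clear of the flask.

```bash
python3 -c "from plant import sign_off;print(sign_off())"
```

```text
the job is handed in; nothing more can be done
None
```

Both balls are loose and resting in the pan, and I handed the job in at about 5.6 s. It took one tap with shut fingers on the -y side of the jammed flask. The tap carried the side about 13 mm, with a highest reading of about 2 N, and I then drew back.

**Last checks:** the top and scene views both show the two balls at rest against the pan's far wall. The flask has sprung back and the arm stands clear, with the wrist force at about 0 N. The robot touched neither the balls nor the empty flask, and no check failed.

**Disagreement:** the two cameras put the stand about 8 mm apart. I used the top view for the tap.

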